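Press the covered test button of the desk alarm

TASK

Do the test of the desk alarm, the unit with the yellow sliding cover: slide the cover well aside so that the red button is fully uncovered, push the button all the way down and let it come up again, then slide the cover fully home over the button. Do not touch the other unit, the one with the blue cover.

Things in the scene. Friction and masses are not known exactly. Their poses are not given: they have to be found in the camera images.
- test_unit: Desk alarm with the YELLOW sliding cover, fixed to the desk: grey box 104 (x) by 170 (y) by 36 mm high, turned up to 26 degrees about z. Origin: centre of its underside; z up, y along its length. Red button at x 0, y -40 mm, its top 48 mm above the desk. On the box, two rails along y, 67 mm apart, tops 44.5 mm above the desk. Closed, the cover is centred over the button.
- test_cover (a joint): Slide of the yellow cover to the unit's +y, in m: 0 home, 0.078 open against its stop; 1.5 N friction, stays where left. The cover is an open-ended tunnel 66 (x) by 64 mm (y), flat top 55 mm above the desk; on its middle an upright fin, 44 (x) by 14 mm (y), up to 85 mm above the desk: pinch it across the 14 mm, or push it. The fin is at unit x 0, y = -40 mm + this value.
- test_button (a joint): How far the round red button (34 mm wide) under the yellow cover is pressed straight down, in m: 0 up, 0.007 fully down. Sprung: about 0.5 N to start, 4 N fully down; comes up by itself. With the cover fully open its near edge is 46 mm from the button's centre.
- call_unit: The other unit, fixed to the desk, same shape, size and axes, but with a BLUE sliding cover. Not to be touched. Origin: centre of its underside.

How it is judged:
On the way, in this order (a step that is already met when the one before it is completed fails the run):
1. the yellow cover is slid aside (at least 50 mm), the button fully uncovered and still up (value of joint test_cover above 0.05 m and value of joint test_button below 0.002 m), for 0.2 s.
2. the button is pushed down (at least 5 of its 7 mm) with the cover still aside (at least 45 mm) (value of joint test_cover above 0.045 m and value of joint test_button above 0.005 m), for 0.1 s.
3. the button is up again and the cover is home over it (within 10 mm) (value of joint test_cover below 0.01 m and value of joint test_button below 0.002 m), for 0.2 s.
At the end, for the whole second after the job is handed in: The yellow cover is home over the button (within 10 mm of its closed stop) and at rest, and the button is up (within 2 mm) (all of step 3 and velocity of joint test_cover between -0.005 and 0.005 m/s); the robot touches nothing.
It fails at once if the unit with the blue cover is touched (more than 1 N) (contact force between any of the fingers, the arm and call_unit above 1 N).
It also fails if it takes over 48 s, if anything falls off the work surface, if the arm or the gripper's body presses on something with over 40 N, if the wrist force passes 120 N, or if a joint passes its speed limit or range.

ROBOT

A 7-joint arm with a two-finger parallel gripper is mounted at the origin on a cart in front of the work surface, level with it; the furniture and walls round the work are solid. World frame = base frame: x ahead of the robot, y to its left, z up, the work surface at z = 0. Lengths are in m, angles in rad, forces in N, time in s.
With the tool pointing down it reaches from about 0.425 to 0.925 m from the base axis. Payload 6.8 kg.
Tool frame: the origin (TCP) lies at the very end of the fingers, on their centre line; the grasp point (between the pads) lies 19 mm behind it (ctrl.hold_point_z is the distance from the TCP to the grasp point, in m); z points along the fingers, y is the line along which they close (so a half turn about z gives the same grasp; the last joint's range is limited). The gripper opens to 85 mm and grips with 20 to 120 N. Pads are 22 mm wide; open, the fingers measure 114 mm over their backs; the gripper's body (76 mm by 85 mm) begins 54 mm behind the grasp point. The pads swing forward as they close: fully open they stand 13 mm farther back than shut.
Start: joints at [1.171, 0.477, 0.022, 1.555, -0.011, 1.109, -0.083], TCP at [0.194, -0.646, 0.231] pointing down, gripper open.
Joint ranges: [-2.96, 2.96], [-0.34, 2.1], [-1.41, 1.46], [0.24, 2.44], [-1.37, 4.51], [0.17, 1.92], [-2.96, 2.96]. Speed limits (rad/s): [2.39, 2.39, 3.14, 3.14, 3.14, 3.14, 3.14].

INTERFACE

Orientations are given as a rotation vector (axis times angle).
In Python, from bench import ctrl gives the robot as it stands.
- The arm moves only by the tool nudge_tcp, called after "Call:" as name([rows], argument=value, ...), one row to a line, values as JSON. Schema: {"type":"object","properties":{"offsets":{"type":"array","items":{"type":"object","properties":{"x":{"type":"number"},"y":{"type":"number"},"z":{"type":"number"},"rx":{"type":"number"},"ry":{"type":"number"},"rz":{"type":"number"}},"additionalProperties":false},"minItems":1,"maxItems":12},"jaw":{"type":"number"},"grip_force":{"type":"number"},"only":{"type":"string"},"quiet":{"type":"boolean"},"lines":{"type":"string"}},"required":["offsets"],"additionalProperties":false}. offsets is a list of rows, 1 to 12 of them, each an object with the fields x, y, z (the shift in m), rx, ry, rz (a rotation vector in rad); a field left out counts as zero; each row shifts and turns the commanded pose from where the row before left it, along the tool's axes as they then stand; what a row does not reach is not made up. A row lasts 1/10 s, in which the tool goes at most 0.05 m and 0.15 rad, less where a joint would pass 70% of its speed; a pose out of reach is approached as far as the arm can. jaw is the finger opening in m, set as the call begins (left out keeps the last). The fingers move at their own pace and stop on an object; grip_force is the grip in N (left out, the last holds). Time passes only in rows, so rows that do not move let the fingers close. The tool returns the time, the measured TCP pose, the force, the opening and the grip force at its end. only (a regular expression) keeps the lines of the reply that match it, lines (a string "A,B") keeps lines A to B, and quiet returns only ok. Input that does not fit is refused with a message, and nothing moves.
- ctrl.get_obs(): the state, without advancing time (a new reading comes with each control period).
- ctrl.read_camera(name): name is "scene" or "top"; returns a dict with "image" (420x560x3 uint8, red, green, blue), "intrinsics" (3x3 intrinsics, pixels), "extrinsics" (4x4, takes a point from world to camera coordinates). Camera axes: x right, y up, looking along -z (the intrinsics and any distortion apply to the point x, -y, -z); pixel columns grow to the right and rows downward; lengths in m; the calibration is good to about 2 mm. A picture is of the moment at which its call begins. There is no depth.
- ctrl.job_done(): hands the job in; it is judged then, once.
The state is a dict: "clock": time; "joint_positions": joint angles; "joint_velocities": joint speeds; "effort": joint torques, N m; "tcp_pos": TCP position; "tcp_rot": TCP orientation; "ft_force": force on the tool from outside, world axes, zero at the start; "torque": the same for the moment, N m; "grip_width": finger opening in m; "grasp_force": force on a finger pad.
Only numpy, scipy, OpenCV 4.12 (cv2) and the standard library are available. Lean on these libraries where they do the work, as an engineer would, in place of code of your own. Each camera call takes 0.05 s, during which the arm holds its last target. There are 200 camera calls.

## Working session

There is one attempt and no reset: what is moved stays moved. The work goes in short steps, Python scripts to look and compute and a tool call to move; the robot and the scene stay as the last step left them, time stands still between calls to the robot, and variables do not carry over. Pictures are saved under pics/ and viewed, at most 10 in all, crops included, and the job is handed in when it is done.

```bash
ls; mkdir -p pics
```

Run:
```python
from bench import ctrl
import cv2,numpy as np
np.set_printoptions(precision=4,suppress=True)
for n in("scene","top"):
    c=ctrl.read_camera(n);cv2.imwrite(f"pics/{n}0.png",c["image"][...,::-1]);print(c["intrinsics"],c["extrinsics"],[k for k in c])
o=ctrl.get_obs();print(o)
```

```text
bench.py
pics
[[414.0238   0.     280.075 ]
 [  0.     414.0238 210.336 ]
 [  0.       0.       1.    ]] [[-0.8672 -0.4975  0.0184  0.3675]
 [ 0.3949 -0.6648  0.6342 -0.3969]
 [-0.3033  0.5573  0.773  -0.6168]
 [ 0.      0.      0.      1.    ]] ['image', 'intrinsics', 'extrinsics']
[[434.1355   0.     276.3439]
 [  0.     434.1355 211.4947]
 [  0.       0.       1.    ]] [[-0.0276 -0.9994  0.0195 -0.2167]
 [ 0.9974 -0.0263  0.0674 -0.547 ]
 [-0.0669  0.0213  0.9975 -0.8524]
 [ 0.      0.      0.      1.    ]] ['image', 'intrinsics', 'extrinsics']
{'clock': 0.1, 'joint_positions': array([ 1.1709,  0.4777,  0.0224,  1.5563, -0.0115,  1.1093, -0.0831]), 'joint_velocities': array([-0.0005, -0.0035, -0.0019, -0.0015,  0.0011, -0.0003, -0.002 ]), 'effort': array([  0.0048, -59.7757,   1.6135, -28.1954,   0.0127,   0.005 ,
        -0.    ]), 'tcp_pos': array([ 0.194 , -0.646 ,  0.2304]), 'tcp_rot': array([-3.1067, -0.4565,  0.0005]), 'ft_force': array([-0.0486, -0.4162,  0.0356]), 'torque': array([-0.0188, -0.0056, -0.0148]), 'grasp_force': 0.0, 'grip_width': 0.08513253087724526}
```

View pics/scene0.png

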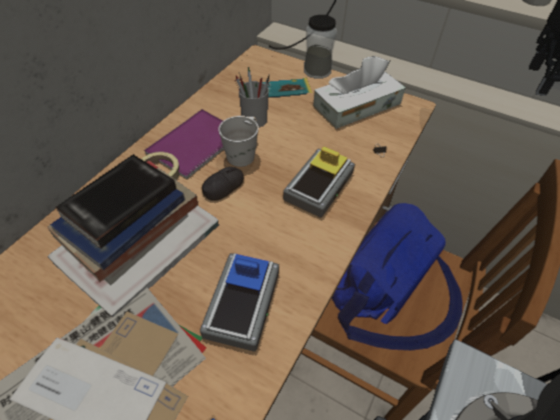

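View pics/top0.png

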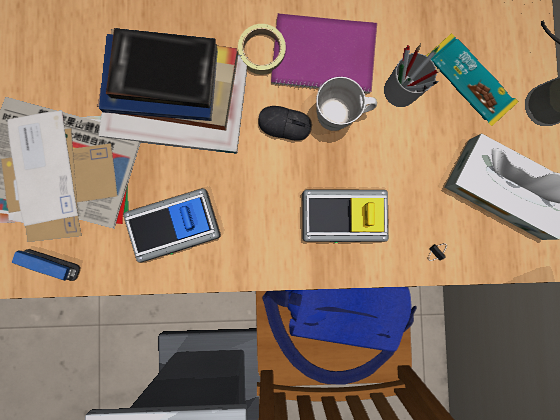

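Both pictures show the yellow unit near the right: top view, box about (303–388, 190–242), yellow cover (350–385, 198–233) with fin at about (370, 214). Scene view: box around (320, 182), fin at (330, 157). I'll zoom in on both.

Run:
```python
import cv2,numpy as np
a=cv2.imread("pics/top0.png")[180:250,290:400];b=cv2.imread("pics/scene0.png")[140:220,275:365]
f=lambda i,w,h:cv2.resize(i,(w,h),interpolation=cv2.INTER_CUBIC)
A=f(a,770,490);B=f(b,630,560)
cv2.imwrite("pics/A.png",A);cv2.imwrite("pics/B.png",B)
```

```text
(no output)
```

View pics/A.png

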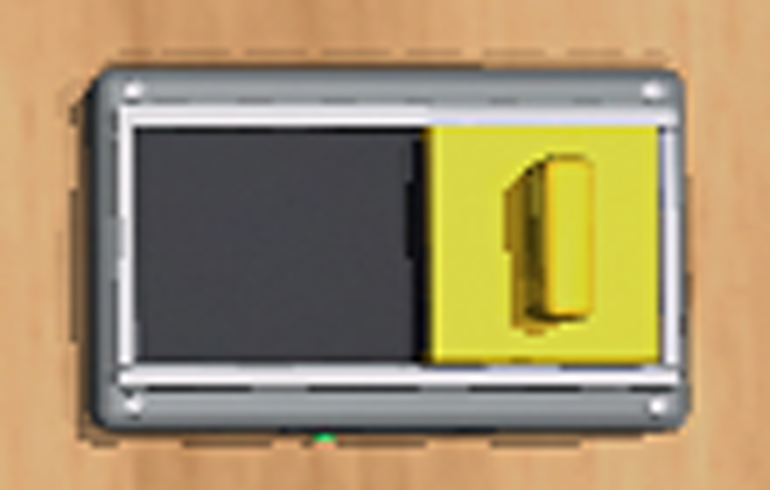

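View pics/B.png

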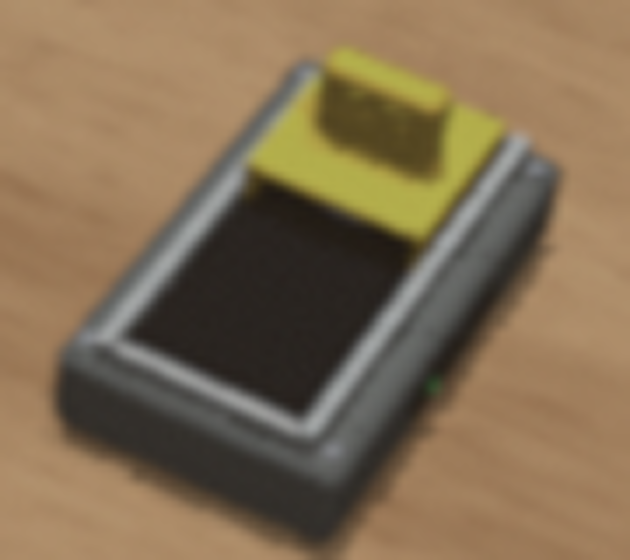

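Create vis.py:
```python
from bench import ctrl
import cv2,numpy as np
np.set_printoptions(precision=4,suppress=True)
def P(c):
    return c["intrinsics"]@np.diag([1,-1,-1])@c["extrinsics"][:3]
```

Run:
```python
from vis import *
from scipy.optimize import least_squares
T=P(ctrl.read_camera("top"));S=P(ctrl.read_camera("scene"))
ca=lambda p:(np.array(p)+.5)/7-.5+[290,180]
cb=lambda p:(np.array(p)+.5)/7-.5+[275,140]
A=np.array([ca(p) for p in [(569,237),(430,127),(430,362),(660,362)]]);B=np.array([cb(p) for p in [(388,79),(250,163),(420,242),(510,128)]])
X=cv2.triangulatePoints(T,S,A.T,B.T);X=(X[:3]/X[3]).T;print(X)
M=np.array([[0,-.04,.085],[.033,-.008,.055],[-.033,-.008,.055],[-.033,-.072,.055]])
pr=lambda Q,X:(lambda h:h[:,:2]/h[:,2:])(np.c_[X,np.ones(len(X))]@Q.T)
def W(q):
    c,s=np.cos(q[2]),np.sin(q[2]);return M@np.array([[c,-s,0],[s,c,0],[0,0,1]]).T+[q[0],q[1],0]
r=least_squares(lambda q:np.r_[pr(T,W(q))-A,pr(S,W(q))-B].ravel(),[.5,-.37,0]);print(r.x,r.fun.reshape(-1,2));print(W(r.x))
```

```text
[[ 0.5284 -0.407   0.0831]
 [ 0.5612 -0.3766  0.0544]
 [ 0.497  -0.3739  0.0532]
 [ 0.4946 -0.4383  0.0525]]
[ 0.5295 -0.3665 -0.0362] [[-0.0052  0.1321]
 [-0.3123 -0.3048]
 [-0.211   0.1334]
 [-0.1014  0.4325]
 [ 0.1256 -0.4592]
 [-0.7519 -0.1443]
 [ 0.4955 -0.2544]
 [ 0.1275 -0.4501]]
[[ 0.5281 -0.4065  0.085 ]
 [ 0.5622 -0.3757  0.055 ]
 [ 0.4963 -0.3733  0.055 ]
 [ 0.4939 -0.4373  0.055 ]]
```

Add to vis.py:
```python
from scipy.spatial.transform import Rotation as R
U=np.array([.5295,-.3665]);YAW=-.0362
def togo(s,z,k=0):
    "tool-frame delta to unit point (0,-0.04+s), height z, yaw error"
    o=ctrl.get_obs();r=R.from_rotvec(o["tcp_rot"])
    G=R.from_euler("z",YAW)*R.from_rotvec([np.pi,0,0])
    t=R.from_euler("z",YAW).apply([0,-.04+s,z])+[*U,0]
    print(s,"tool d",r.inv().apply(t-o["tcp_pos"]),"rot",(r.inv()*G).as_rotvec(),"t",o["clock"])
```

```text
(no output)
```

Call:
nudge_tcp([
  {"rz": 0.11},
  {"rz": 0.11},
  {"rz": 0.108},
  {"x": 0.036, "y": -0.028},
  {"x": 0.036, "y": -0.028},
  {"x": 0.036, "y": -0.028},
  {"x": 0.036, "y": -0.028},
  {"x": 0.036, "y": -0.028},
  {"x": 0.036, "y": -0.028},
  {"x": 0.036, "y": -0.028},
  {"x": 0.036, "y": -0.028},
  {"x": 0.036, "y": -0.028},
], jaw=0.06)

```text
clock: 1.4
tcp_pos: [0.5283, -0.4051, 0.2313]
tcp_rot: [3.141, -0.057, -0.0]
ft_force: [-0.4, -1.0, -0.5]
grip_width: 0.0602
grasp_force: 0.0
```

```bash
python3 -c "
from vis import *;togo(0,.062)"
```

```text
0 tool d [-0.0002  0.0014  0.1693] rot [ 0.      0.0001 -0.0001] t 1.4
```

Call:
nudge_tcp([
  {"y": 0.001, "z": 0.04},
  {"z": 0.04},
  {"z": 0.04},
  {"z": 0.03},
  {"z": 0.018},
  {},
  {},
])

```text
clock: 2.1
tcp_pos: [0.5272, -0.4075, 0.0636]
tcp_rot: [-3.141, 0.057, 0.0]
ft_force: [-0.3, -0.5, 0.6]
grip_width: 0.0599
grasp_force: 0.0
```

```bash
python3 -c "
from vis import *;togo(0,.062);cv2.imwrite('pics/s1.png',ctrl.read_camera('scene')['image'][90:250,220:430,::-1].repeat(3,0).repeat(3,1))"
```

```text
0 tool d [ 0.0009 -0.0011  0.0016] rot [-0.      0.0001 -0.0001] t 2.1
```

View pics/s1.png

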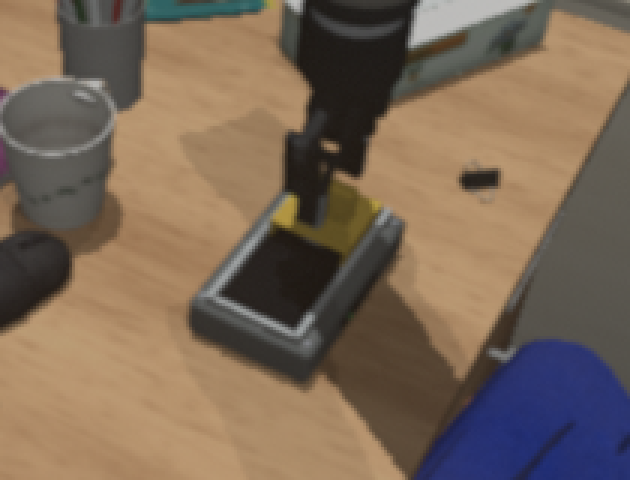

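The picture shows the fingers straddling the fin, about (315, 195) in the crop, with no contact force. Closing now.

Call:
nudge_tcp([
  {},
  {},
  {},
  {},
  {},
  {},
  {},
  {},
], jaw=0.0, grip_force=30)

```text
clock: 2.95
tcp_pos: [0.5274, -0.4076, 0.0642]
tcp_rot: [3.14, -0.056, 0.001]
ft_force: [-0.8, 0.5, 5.6]
grip_width: 0.0132
grasp_force: 32.2
```

```bash
python3 -c "
from vis import *;togo(0.076,.062)"
```

```text
0.076 tool d [ 0.0006 -0.0772  0.0022] rot [ 0.0007 -0.0009  0.0004] t 2.95
```

Call:
nudge_tcp([
  {"y": -0.01},
  {"y": -0.013},
  {"y": -0.013},
  {"y": -0.013},
  {"y": -0.013},
  {"y": -0.013},
  {},
  {},
])

```text
clock: 3.75
tcp_pos: [0.5296, -0.3311, 0.0642]
tcp_rot: [-3.141, 0.055, 0.001]
ft_force: [-3.8, 2.4, 9.9]
grip_width: 0.0133
grasp_force: 32.9
```

```bash
python3 -c "
from vis import *;togo(0.076,.062)"
```

```text
0.076 tool d [ 0.0012 -0.0006  0.0022] rot [-0.0005  0.0006  0.0011] t 3.75
```

Open by about 76 mm. Release, lift, then look.

Call:
nudge_tcp([
  {},
  {},
  {},
  {},
  {"z": -0.02},
  {"z": -0.04},
  {"z": -0.04},
  {"y": 0.03, "z": -0.02},
  {"y": 0.045},
  {},
], jaw=0.06)

```text
clock: 4.75
tcp_pos: [0.5246, -0.4151, 0.1844]
tcp_rot: [3.135, -0.07, 0.001]
ft_force: [-2.0, 0.0, -1.3]
grip_width: 0.0599
grasp_force: 0.0
```

Call:
nudge_tcp([
  {},
  {},
  {},
  {},
  {},
  {},
], jaw=0.0)

```text
clock: 5.35
tcp_pos: [0.5273, -0.407, 0.1834]
tcp_rot: [-3.141, 0.056, -0.0]
ft_force: [0.6, 0.5, 0.4]
grip_width: 0.0001
grasp_force: 0.0
```

```bash
python3 -c "
from vis import *;togo(0,.06);cv2.imwrite('pics/s2.png',ctrl.read_camera('scene')['image'][90:250,220:430,::-1].repeat(3,0).repeat(3,1))"
```

```text
0 tool d [ 0.0008 -0.0006  0.1234] rot [-0.     -0.0001  0.0005] t 5.35
```

View pics/s2.png

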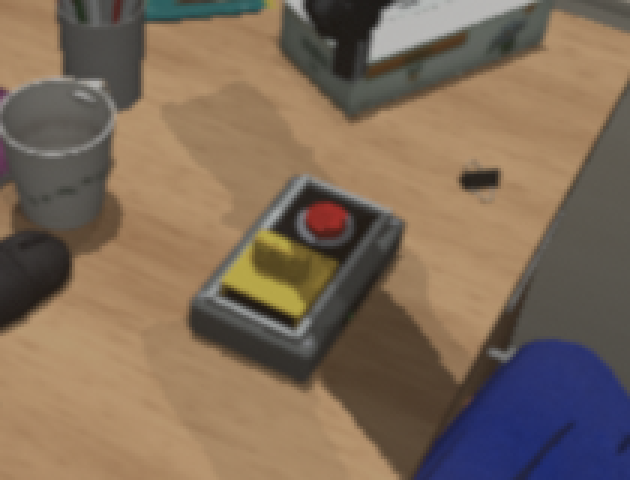

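The cover is open and the red button is clear, at crop (325, 220). Now press.

Call:
nudge_tcp([
  {"x": 0.001, "z": 0.04},
  {"z": 0.04},
  {"z": 0.035},
  {"z": 0.014},
  {"z": 0.008},
  {"z": 0.005},
  {"z": 0.002},
  {},
  {},
  {},
])

```text
clock: 6.4
tcp_pos: [0.5288, -0.408, 0.041]
tcp_rot: [3.14, -0.057, 0.003]
ft_force: [-2.3, 2.4, 7.6]
grip_width: -0.0002
grasp_force: 3.8
```

```bash
python3 -c "
from vis import *;togo(0,.041)"
```

```text
0 tool d [-0.0008 -0.0015 -0.    ] rot [ 0.0012 -0.0019 -0.0002] t 6.4
```

Call:
nudge_tcp([
  {},
  {"z": -0.02},
  {"z": -0.04},
  {"z": -0.04},
  {"z": -0.02},
  {"y": -0.03},
  {"y": -0.045},
  {},
  {},
  {},
])

```text
clock: 7.4
tcp_pos: [0.531, -0.3337, 0.1598]
tcp_rot: [3.14, -0.058, 0.002]
ft_force: [0.6, 0.0, 0.7]
grip_width: 0.0003
grasp_force: 0.0
```

Call:
nudge_tcp([
  {},
  {},
  {},
  {},
  {},
], jaw=0.06)

```text
clock: 7.9
tcp_pos: [0.5308, -0.3326, 0.1592]
tcp_rot: [3.141, -0.057, 0.0]
ft_force: [0.1, -0.3, 0.0]
grip_width: 0.0599
grasp_force: 0.0
```

```bash
python3 -c "
from vis import *;togo(0.0765,.062)"
```

```text
0.0765 tool d [-0.     -0.0026  0.0972] rot [ 0.     -0.     -0.0003] t 7.9
```

Call:
nudge_tcp([
  {"y": -0.002, "z": 0.03},
  {"z": 0.03},
  {"z": 0.025},
  {"z": 0.01},
  {},
  {},
])

```text
clock: 8.5
tcp_pos: [0.5315, -0.3309, 0.0653]
tcp_rot: [3.14, -0.057, 0.002]
ft_force: [0.4, -0.5, -0.3]
grip_width: 0.0602
grasp_force: 0.0
```

Call:
nudge_tcp([
  {},
  {},
  {},
  {},
  {},
  {},
  {},
  {},
], jaw=0.0, grip_force=30)

```text
clock: 9.3
tcp_pos: [0.5313, -0.3308, 0.0652]
tcp_rot: [3.14, -0.056, 0.002]
ft_force: [-1.2, 0.6, 6.0]
grip_width: 0.0134
grasp_force: 32.3
```

```bash
python3 -c "
from vis import *;togo(0,.062)"
```

```text
0 tool d [-0.0005  0.0757  0.0033] rot [ 0.0007 -0.001   0.0004] t 9.3
```

Call:
nudge_tcp([
  {"y": 0.01},
  {"y": 0.014},
  {"y": 0.014},
  {"y": 0.014},
  {"y": 0.014},
  {"y": 0.008},
  {"y": 0.004},
  {},
  {},
  {},
  {},
])

```text
clock: 10.4
tcp_pos: [0.5291, -0.4088, 0.0652]
tcp_rot: [3.14, -0.056, 0.003]
ft_force: [1.5, -0.5, 6.0]
grip_width: 0.0136
grasp_force: 32.2
```

```bash
python3 -c "
from vis import *;togo(0,.062)"
```

```text
0 tool d [-0.0011 -0.0023  0.0032] rot [ 0.0012 -0.0021  0.0006] t 10.4
```

Call:
nudge_tcp([
  {},
  {},
  {},
  {},
  {"z": -0.02},
  {"z": -0.04},
  {"z": -0.04},
  {"z": -0.03},
  {},
  {},
  {},
], jaw=0.06)

```text
clock: 11.5
tcp_pos: [0.5272, -0.4078, 0.1928]
tcp_rot: [-3.14, 0.057, 0.003]
ft_force: [-0.8, -0.3, -0.5]
grip_width: 0.0598
grasp_force: 0.0
```

```bash
python3 -c "
from vis import *;togo(0,.062);cv2.imwrite('pics/s3.png',ctrl.read_camera('scene')['image'][90:250,220:430,::-1].repeat(3,0).repeat(3,1))"
```

```text
0 tool d [ 0.0011 -0.0012  0.1308] rot [-0.0013  0.0022 -0.    ] t 11.5
```

View pics/s3.png

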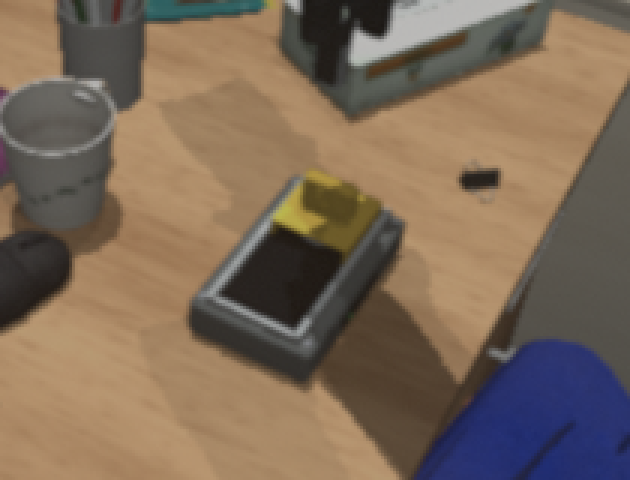

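The cover is home, with its fin at crop (330, 195) as at the start. The gripper is clear above it.

```bash
python3 -c "
from bench import ctrl;print(ctrl.job_done())"
```

```text
the job is handed in; nothing more can be done
None
```

I slid the yellow cover about 76 mm open, pressed the red button fully down and let it come up, slid the cover home, and handed the job in at about 11.5 s; the blue unit was never approached, and no verdict was shown.

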